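Pull the spent desiccant cartridges from the dry cabinet's drop-down door

TASK

Swing the dry cabinet's clear door all the way down, squeeze the two tabs of every cartridge with pink windows to unclip it, and put all the pink ones in the metal tray for the drying oven. Leave the blue one clipped on the door, push the door fully shut again, and leave the other things on the bench where they are.

Things in the scene. Friction and masses are not known exactly. Their poses are not given: they have to be found in the camera images.
- cabinet: white dry-storage cabinet, 360 wide x 190 deep x 223 mm high, fixed to the bench; origin on the bench below the middle of the door's hinge line, its x points into the cabinet (depth), y along the hinge line, z up. Only its front opens; three bottles stand inside at the back
- door (a joint): angle of the clear bottom-hinged front door, rad: 0 shut (upright), 1.571 fully open (level, inner face with the cartridges upward, 48 mm above the bench). Damped hinge (0.5 N m s/rad) with friction 0.25 N m: let go, it sinks slowly open from about 0.5 rad on and stays put near upright; no catch. Lifting it takes 3 to 6 N at the handle
- door_hinge (a point): middle of the hinge line, 42 mm above the bench; fixed to the cabinet, axes as the cabinet's. The door is 360 wide, 175 mm high and 12 mm thick, its mid-plane through the hinge line
- door_handle (a point): middle of the 10 mm round crossbar of the door's steel bail handle: parallel to the hinge, 110 mm between its legs, 230 mm from the hinge, 55 mm beyond the door's edge in the door's plane. Shut: 272 mm above the bench, 49 mm above the roof, free in front and behind. Open: 42 mm above the bench, 50 mm gap to the door's edge. The bar can turn between fingers that pinch it from above
- door_inner (a point): inner face of the door at the hinge line, moving with the door; axes: x the face's inward normal, y along the hinge, z from hinge to handle. Six sockets on it, columns at y = -110, 0, 110 mm, rows at z = 70 and 130 mm; some may be empty. A clipped cartridge has its foot within 2 mm of this face
- tray: loose open metal oven tray, 240 (its x) x 130 (its y) x 20 mm, walls and floor 4 mm; origin at the centre of its underside, 0.45 kg
- spent_1: white desiccant cartridge 24 x 48 x 64 mm with pink windows on top, under the foot and on both broad faces: spent, must come out. About 75 g. Origin: centre of its foot; own z along its length to the top end (door shut: level, into the cabinet; door open: up); own y from tab to tab, parallel to the hinge; x across the 24 mm thickness. None if absent at this start. Tabs: see its point
- spent_2: white desiccant cartridge 24 x 48 x 64 mm with pink windows on top, under the foot and on both broad faces: spent, must come out. About 75 g. Origin: centre of its foot; own z along its length to the top end (door shut: level, into the cabinet; door open: up); own y from tab to tab, parallel to the hinge; x across the 24 mm thickness. None if absent at this start. Tabs: see its point
- spent_3: white desiccant cartridge 24 x 48 x 64 mm with pink windows on top, under the foot and on both broad faces: spent, must come out. About 75 g. Origin: centre of its foot; own z along its length to the top end (door shut: level, into the cabinet; door open: up); own y from tab to tab, parallel to the hinge; x across the 24 mm thickness. None if absent at this start. Tabs: see its point
- spent_4: white desiccant cartridge 24 x 48 x 64 mm with pink windows on top, under the foot and on both broad faces: spent, must come out. About 75 g. Origin: centre of its foot; own z along its length to the top end (door shut: level, into the cabinet; door open: up); own y from tab to tab, parallel to the hinge; x across the 24 mm thickness. None if absent at this start. Tabs: see its point
- spent_5: white desiccant cartridge 24 x 48 x 64 mm with pink windows on top, under the foot and on both broad faces: spent, must come out. About 75 g. Origin: centre of its foot; own z along its length to the top end (door shut: level, into the cabinet; door open: up); own y from tab to tab, parallel to the hinge; x across the 24 mm thickness. None if absent at this start. Tabs: see its point
- spent_1_mid (a point): middle of spent_1, 32 mm above its foot. Ribbed pads of its grey sprung tabs: on the +y and -y sides, z = 34 to 56 mm above the foot, 18 mm wide, 48 mm over both. Squeezed (5 rising to 9 N) each slides 6 mm in to a stop (36 mm over both); only then the barbs (52 mm over both) clear the 16 mm high socket keepers (64 mm wide) and it draws straight out along z, kept squeezed
- spent_2_mid (a point): middle of spent_2, 32 mm above its foot. Ribbed pads of its grey sprung tabs: on the +y and -y sides, z = 34 to 56 mm above the foot, 18 mm wide, 48 mm over both. Squeezed (5 rising to 9 N) each slides 6 mm in to a stop (36 mm over both); only then the barbs (52 mm over both) clear the 16 mm high socket keepers (64 mm wide) and it draws straight out along z, kept squeezed
- spent_3_mid (a point): middle of spent_3, 32 mm above its foot. Ribbed pads of its grey sprung tabs: on the +y and -y sides, z = 34 to 56 mm above the foot, 18 mm wide, 48 mm over both. Squeezed (5 rising to 9 N) each slides 6 mm in to a stop (36 mm over both); only then the barbs (52 mm over both) clear the 16 mm high socket keepers (64 mm wide) and it draws straight out along z, kept squeezed
- spent_4_mid (a point): middle of spent_4, 32 mm above its foot. Ribbed pads of its grey sprung tabs: on the +y and -y sides, z = 34 to 56 mm above the foot, 18 mm wide, 48 mm over both. Squeezed (5 rising to 9 N) each slides 6 mm in to a stop (36 mm over both); only then the barbs (52 mm over both) clear the 16 mm high socket keepers (64 mm wide) and it draws straight out along z, kept squeezed
- spent_5_mid (a point): middle of spent_5, 32 mm above its foot. Ribbed pads of its grey sprung tabs: on the +y and -y sides, z = 34 to 56 mm above the foot, 18 mm wide, 48 mm over both. Squeezed (5 rising to 9 N) each slides 6 mm in to a stop (36 mm over both); only then the barbs (52 mm over both) clear the 16 mm high socket keepers (64 mm wide) and it draws straight out along z, kept squeezed
- dry: cartridge as the pink ones, with the same axes and tabs, but with dark blue windows (one only): still dry, stays clipped on the door. Origin: centre of its foot
- timer: grey bench timer with a red button, 58 x 64 x 17 mm, lying flat; not to be disturbed
- marker: blue marker, 140 mm long, lying flat; not to be disturbed

How it is judged:
On the way, in this order (a step that is already met when the one before it is completed fails the run):
1. the door is swung fully down (value of joint door above 1.45 rad), for 0.2 s.
2. all pink cartridges lie in the tray (x of spent_1_mid in the frame of tray between -0.115 and 0.115 m and y of spent_1_mid in the frame of tray between -0.06 and 0.055 m and z of spent_1_mid in the frame of tray between 0 and 0.055 m and x of spent_2_mid in the frame of tray between -0.115 and 0.115 m and y of spent_2_mid in the frame of tray between -0.06 and 0.055 m and z of spent_2_mid in the frame of tray between 0 and 0.055 m and x of spent_3_mid in the frame of tray between -0.115 and 0.115 m and y of spent_3_mid in the frame of tray between -0.06 and 0.055 m and z of spent_3_mid in the frame of tray between 0 and 0.055 m and x of spent_4_mid in the frame of tray between -0.115 and 0.115 m and y of spent_4_mid in the frame of tray between -0.06 and 0.055 m and z of spent_4_mid in the frame of tray between 0 and 0.055 m and x of spent_5_mid in the frame of tray between -0.115 and 0.115 m and y of spent_5_mid in the frame of tray between -0.06 and 0.055 m and z of spent_5_mid in the frame of tray between 0 and 0.055 m), for 0.2 s.
At the end, for the whole second after the job is handed in: door shut to within 0.05 rad; the middle of every pink cartridge over the inside of the tray (115 x 60 mm from its centre) and under 55 mm above its underside, at rest, standing or lying; blue cartridge still clipped on (foot within 6 mm of the door); tray level on the bench (all of step 2 and value of joint door below 0.05 rad and linear speed of each of spent_1, spent_2, spent_3, spent_4, spent_5, tray below 0.02 m/s and x of dry in the frame of door_inner below 0.006 m and distance of dry from where it was at the start of the episode below 0.015 m and height (world z) of tray below 0.01 m and angle between tray's own z axis and vertical below 0.1 rad); the robot touches nothing.
It fails at once if a blue cartridge is taken off the door (x of dry in the frame of door_inner above 0.02 m).
It fails at once if one of the other things on the bench is pushed more than 30 mm from its place (distance of any of timer, marker from where it was at the start of the episode above 0.03 m).
Of spent_1, spent_2, spent_3, spent_4, spent_5 only 3 to 5 are there at a start; the rules pass over those that are not, and their reading is None.
At some moment in a run one of tray may be knocked a few centimetres aside while the robot is not near it.
Once in a run the grip may slacken for a moment while it holds something.
It also fails if it takes over 210 s, if anything falls off the work surface, if the arm or the gripper's body presses on something with over 40 N, if the wrist force passes 120 N, or if a joint passes its speed limit or range.

ROBOT

A 7-joint arm with a two-finger parallel gripper is mounted at the origin on a cart in front of the work surface, level with it; the furniture and walls round the work are solid. World frame = base frame: x ahead of the robot, y to its left, z up, the work surface at z = 0. Lengths are in m, angles in rad, forces in N, time in s.
With the tool pointing down it reaches from about 0.425 to 1.025 m from the base axis. Payload 9.4 kg.
Tool frame: the origin (TCP) lies between the finger pads; the fingertips stand 11 mm ahead of it and the grasp point (between the pads) lies 8 mm behind it (r.tip_extent is the z of the fingertips in the tool frame, in m); z points along the fingers, y is the line along which they close (so a half turn about z gives the same grasp; the last joint's range is limited). The gripper opens to 85 mm and grips with 20 to 120 N. Pads are 22 mm wide; open, the fingers measure 114 mm over their backs; the gripper's body (76 mm by 85 mm) begins 54 mm behind the grasp point. The pads swing forward as they close: fully open they stand 13 mm farther back than shut.
Start: joints at [1.024, 0.599, -0.003, 1.599, 0.002, 0.943, -0.08], TCP at [0.328, -0.646, 0.242] pointing down, gripper open.
Joint ranges: [-2.57, 2.57], [-0.35, 1.97], [-1.29, 1.29], [0.11, 2.56], [-1.05, 4.19], [0.11, 1.86], [-2.63, 2.63]. Speed limits (rad/s): [2.22, 2.22, 3.01, 3.01, 3.14, 3.14, 3.14].

INTERFACE

Orientations are given as a unit quaternion [x, y, z, w].
In Python, from rig import r gives the robot as it stands. The module is installed in compiled form; this text tells all that it offers.
- The arm moves only by the tool servo_tool, never from a script. Its argument "targets" is a list of rows, each a list of 7 numbers: the shift along the tool's x, y, z scaled (see below), then the turn, a rotation vector about the tool's x, y, z scaled (see below), then the opening, from 0 (shut) to 1 (fully open). A call has exactly 8 rows; each row is the pose to reach, as a shift and turn from the pose commanded when the call began, along the tool's axes at that moment; what a row does not reach only later rows make up. The controller multiplies each number of a shift by 0.4 m and each number of a turn by 30 degrees. A row lasts 1/10 s, in which the tool goes at most 50 mm and 8.59 degrees, less where a joint would pass 70% of its speed; a pose out of reach is approached as far as the arm can. A call with a number of a shift or a turn outside -1 to 1 is refused whole. A call with a gripper value outside its range is refused whole. The fingers move at their own pace and stop on an object; "newtons" is the grip in N (left out, the last holds). Time passes only in rows, so rows that repeat a pose let the fingers close, or fill a call up. It gives the time, the measured TCP pose, the force, the opening and the grip force at its end, in the units of the state.
- r.get_obs(): the state, without advancing time (a new reading comes with each control period).
- r.read_camera(name): name is "scene" or "top" or "wrist"; returns a dict with "color" (420x560x3 uint8, red, green, blue), "intrinsics" (3x3 intrinsics, pixels), "origin" and "rotation" of the camera in the world; the wrist camera has in their place "T_tool_cam" (4x4, takes a point from camera to tool coordinates, whose origin is the TCP and whose axes are the flange's). Camera axes: x right, y down, z forward; pixel columns grow to the right and rows downward; lengths in m; the calibration is good to about 2 mm. A picture is of the moment at which its call begins: read the wrist's pose just before it. There is no depth.
- r.close_job(): hands the job in; it is judged then, once.
Trained networks look in a picture, given as the dict that the camera call returned (one of the last four; its "shot" number tells which), for a name from the list of things; names that differ only in an ending like _2 or _b are one class to them, and where a whole thing is asked for, a point or a joint stands for the part that bears it (a point fixed in the world has none). Each returns a list of dicts, best first, with "conf" (0 to 1); they miss things now and then, are a little off and sometimes report something else, mostly with a low value. They report only what shows in the picture. A call takes as long as a camera call.
- r.search_frame(picture, target): "position" ([column, row] in pixels, amid what is visible of it).
- r.masks_of(picture, target): "pixels" (420x560 bool, what is visible of it) and "position" ([column, row] in pixels, amid what is visible of it).
The state is a dict: "t": time; "qpos": joint angles; "joint_vel": joint speeds; "joint_efforts": joint torques, N m; "ee_pos": TCP position; "tool_rot": TCP orientation; "contact_force": force on the tool from outside, world axes, zero at the start; "ft_torque": the same for the moment, N m; "opening": opening from 0.0 (shut) to 1.0 (fully open); "grasp_force": force on a finger pad.
Only numpy, scipy, OpenCV 4.12 (cv2) and the standard library are available. Lean on these libraries where they do the work, as an engineer would, in place of code of your own. Each camera call takes 0.05 s, during which the arm holds its last target. There are 200 camera calls.

## Working session

There is one attempt and no reset: what is moved stays moved. The work goes in short steps, Python scripts to look and compute and a tool call to move; the robot and the scene stay as the last step left them, time stands still between calls to the robot, and variables do not carry over. Pictures are saved under pics/ and viewed, at most 14 in all, crops included, and the job is handed in when it is done.

Besides the shell and the picture viewer there is one more tool, called as a command line: name --pt "numbers of a row" for each row, then --argument value for the rest. servo_tool: Moves the arm, as the interface text tells. Shifts and turns lie within -1 to 1; 1 stands for 0.4 m of shift or 30 degrees of turn. Its arguments: {"type":"object","properties":{"targets":{"type":"array","items":{"type":"array","items":{"type":"number","minimum":-1,"maximum":1}}},"newtons":{"type":"number"}},"required":["targets"]}

```bash
mkdir -p pics; python3 - <<'E'
from rig import r
import cv2,numpy as np
o=r.get_obs();print(o)
for n in("scene","top"):
    p=r.read_camera(n);cv2.imwrite(f"pics/{n}0.png",p["color"][:,:,::-1])
    print(n,p["intrinsics"].tolist(),p["origin"],p["rotation"].tolist())
    for t in("door_handle","tray","spent_1","dry","timer","marker","cabinet"):
        print(t,[(np.round(d["position"]).tolist(),round(d["conf"],2)) for d in r.search_frame(p,t)])
E
```

```text
{'t': 0.0, 'qpos': array([ 1.02429013,  0.60013346, -0.00255359,  1.60014768,  0.00180237,
        0.94289739, -0.07981778]), 'joint_vel': array([ 2.97760076e-04,  2.17316845e-06,  6.19259992e-04,  1.61961482e-03,
       -1.36183377e-03,  7.71227162e-04, -2.48874753e-04]), 'joint_efforts': array([-2.60186989e-04, -7.76450300e+01,  1.56489942e+00, -2.58009982e+01,
        1.23651521e-02,  8.83484550e-03,  6.50744418e-07]), 'ee_pos': array([ 0.32799777, -0.64604057,  0.24140442]), 'tool_rot': array([ 9.72530695e-01,  2.32773323e-01, -2.52141257e-04, -7.50614878e-04]), 'contact_force': array([ 0.04583817,  1.18327657, -0.1901123 ]), 'ft_torque': array([0.00829933, 0.00070539, 0.03237526]), 'grasp_force': 0.0, 'opening': 1.0049100949095608}
scene [[539.29696354972, 0.0, 275.90517659148856], [0.0, 539.29696354972, 222.39249055424688], [0.0, 0.0, 1.0]] [-0.39637849  0.52493777  1.21370395] [-0.4655110583230036, 0.7880901058163847, -0.34392842749376484, 0.20958691861607875]
door_handle [([254.0, 223.0], 0.89)]
tray [([380.0, 258.0], 0.92)]
spent_1 []
dry []
timer [([326.0, 216.0], 0.67)]
marker [([183.0, 353.0], 0.5)]
cabinet [([241.0, 208.0], 0.94)]
top [[433.59426551444574, 0.0, 282.05404564058796], [0.0, 433.59426551444574, 211.42784793483256], [0.0, 0.0, 1.0]] [ 0.30430666 -0.1446656   1.38412674] [0.8307317288735362, -0.5390661042001683, 0.07246110336188395, -0.11849860102472635]
door_handle [([287.0, 191.0], 0.62)]
tray [([353.0, 302.0], 0.57)]
spent_1 []
dry []
timer [([369.0, 232.0], 0.66)]
marker [([158.0, 224.0], 0.42)]
cabinet [([300.0, 164.0], 0.81)]
```

View pictures.

View pics/scene0.png

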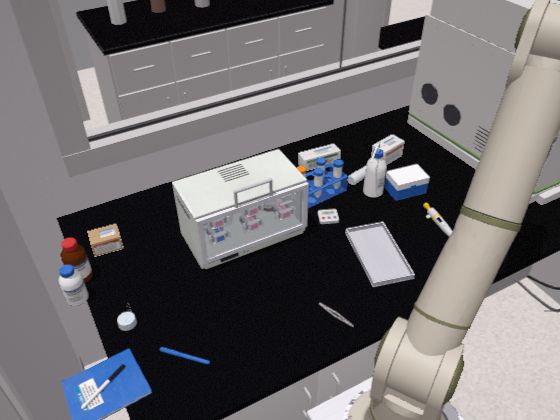

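View pics/top0.png

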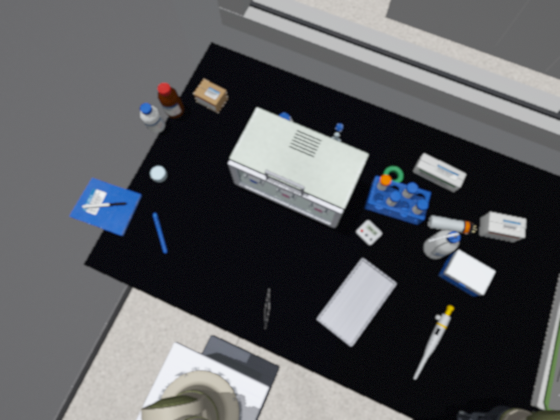

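```bash
python3 - <<'E'
import cv2,numpy as np
a=cv2.imread("pics/scene0.png")[145:265,165:315];b=cv2.imread("pics/top0.png")[100:230,222:372]
a=cv2.resize(a,None,fx=4,fy=4,interpolation=2)[:,:];b=cv2.resize(b,None,fx=4,fy=4,interpolation=2)
cv2.imwrite("pics/a.png",a);cv2.imwrite("pics/b.png",b)
E
```

```text
(no output)
```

View pics/a.png

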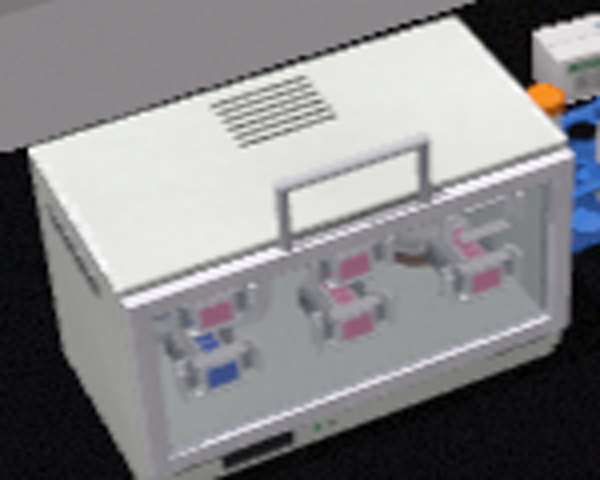

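View pics/b.png

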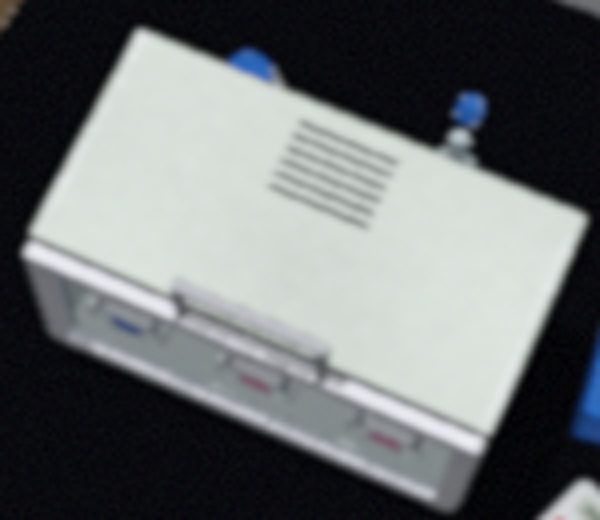

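```bash
cat > h.py <<'E'
import numpy as np,cv2
from rig import r
from scipy.spatial.transform import Rotation as R
def pose(p,o=None):
    if "origin" in p: return np.array(p["origin"]),R.from_quat(p["rotation"]).as_matrix()
    T=np.array(p["T_tool_cam"]);Rt=R.from_quat(o["tool_rot"]).as_matrix()
    return o["ee_pos"]+Rt@T[:3,3],Rt@T[:3,:3]
def proj(X,p,o=None):
    c,M=pose(p,o);q=(np.atleast_2d(X)-c)@M@np.array(p["intrinsics"]).T
    return q[:,:2]/q[:,2:]
def ray(px,z,p,o=None):
    c,M=pose(p,o);px=np.atleast_2d(px).astype(float)
    d=np.c_[px,np.ones(len(px))]@np.linalg.inv(p["intrinsics"]).T@M.T
    return c+d*((z-c[2])/d[:,2])[:,None]
def outline(m,z,p,o=None):
    c=max(cv2.findContours(m.astype(np.uint8),0,1)[0],key=cv2.contourArea)[:,0]
    W=ray(c,z,p,o)[:,:2]
    (x,y),(w,h),a=cv2.minAreaRect((W*1000).astype(np.float32))
    if w<h:w,h,a=h,w,a-90
    return np.round([x/1000,y/1000,w/1000,h/1000,a],4)   # long-axis angle deg
def move(dp,rv,o):  # world shift(m), tool rotvec deg -> units
    s=R.from_quat(o["tool_rot"]).inv().apply(dp)/0.4
    return np.round(s,4),np.round(np.array(rv)/30,4)
E
python3 - <<'E'
from h import *
from scipy.optimize import least_squares
s=r.read_camera("scene");t=r.read_camera("top")
S=np.array([(234.5,191.2),(272,180.5),(172.5,182.5),(279.5,149.3),(307.5,182.5),(195,218)])
T=np.array([(266.5,171),(304,188),(256.5,107),(369,153.75),(345,207.5),(229.5,159.5)])
def pts(v):
    x,y,a,xf,xb=v
    L=np.array([(0,.055,.272),(0,-.055,.272),(xb,.18,.223),(xb,-.18,.223),(xf,-.18,.223),(xf,.18,.223)])
    if 0: pass
    return R.from_euler('z',a).apply(L)+[x,y,0]
perm=[0,1,2,3,4,5]
def f(v):
    P=pts(v);return np.r_[(proj(P,s)-S).ravel(),(proj(P,t)-T).ravel()]
best=min((least_squares(f,[.7,.0,a,.0,.19],loss='soft_l1') for a in np.arange(-3,3,.5)),key=lambda q:q.cost)
print(best.cost,best.x,np.round(f(best.x).reshape(-1,2),1).tolist())
for p in(s,t):
    for n,z in(("tray",.018),("timer",.01),("marker",.006)):
        for d in r.masks_of(p,n)[:1]: print(n,round(d["conf"],2),outline(d["pixels"],z,p))
E
```

```text
8.40217179017224 [ 0.67644669  0.0219216  -0.01149865  0.00613611  0.18785809] [[1.2, -0.1], [-1.0, -1.2], [-0.5, -0.9], [-0.8, -1.2], [0.0, -3.7], [-0.4, -0.5], [0.3, 0.9], [-0.5, -0.2], [0.0, 1.1], [-0.2, 0.7], [-0.3, 1.8], [-0.2, -0.1]]
tray 0.53 [ 8.02800e-01 -4.10000e-02  4.62900e-01  2.30300e-01  8.71972e+01]
timer 0.57 [  0.7047  -0.2575   0.065    0.0635 -29.2377]
marker 0.81 [4.32900e-01 3.63800e-01 1.31000e-01 1.24000e-02 4.22663e+01]
tray 0.96 [  0.4885  -0.305    0.2467   0.1343 -13.3582]
timer 0.73 [ 7.09300e-01 -2.61100e-01  6.34000e-02  5.98000e-02  6.68665e+01]
marker 0.5 [4.32600e-01 3.61900e-01 1.33100e-01 1.81000e-02 4.18418e+01]
```

servo_tool --pt "0.08 -0.06 -0.05 0 0 -0.12 0.6" --pt "0.16 -0.12 -0.1 0 0 -0.24 0.6" --pt "0.24 -0.18 -0.15 0 0 -0.36 0.6" --pt "0.32 -0.24 -0.2 0 0 -0.48 0.6" --pt "0.4 -0.3 -0.25 0 0 -0.6 0.6" --pt "0.48 -0.36 -0.3 0 0 -0.72 0.6" --pt "0.56 -0.42 -0.35 0 0 -0.84 0.6" --pt "0.64 -0.48 -0.4 0 0 -1 0.6"

```text
t: 2.0
ee_pos: [0.47, -0.3578, 0.4034]
tool_rot: [0.879, 0.478, 0.0, 0.0]
contact_force: [-0.2, -0.6, 0.4]
opening: 0.602
grasp_force: 0.0
```

```bash
cat >> h.py <<'E'
def psi(o):
    m=R.from_quat(o["tool_rot"]).as_matrix();return np.degrees(np.arctan2(m[1,0],m[0,0]))
def goto(target,ps):  # target: TCP xyz in world; ps: wanted tool-x azimuth deg -> units of one call
    o=r.get_obs();Rt=R.from_quat(o["tool_rot"]);w=R.from_euler('z',ps,degrees=True)*R.from_euler('x',180,degrees=True)
    u=Rt.inv().apply(np.array(target)-o["ee_pos"])/0.4;v=np.degrees((Rt.inv()*w).as_rotvec())/30
    print("at",np.round(o["ee_pos"],4),"psi",round(psi(o),2),"F",np.round(o["contact_force"],1),"op",round(o["opening"],2),"gf",round(o["grasp_force"],1),"t",round(o["t"],1),"\n shift",np.round(u,3),"turn",np.round(v,3))
E
python3 -c "
from h import *
goto([.676,.022,.36],89.3)"
```

```text
at [ 0.47   -0.3578  0.4034] psi 57.07 F [-0.2 -0.6  0.4] op 0.6 gf 0.0 t 2.0 
 shift [ 1.077 -0.084  0.108] turn [ 1.000e-03  1.000e-03 -1.074e+00]
```

servo_tool --pt "0.12 -0.01 0 0 0 -0.12 0.6" --pt "0.24 -0.02 0 0 0 -0.25 0.6" --pt "0.36 -0.03 0 0 0 -0.38 0.6" --pt "0.48 -0.04 0 0 0 -0.5 0.6" --pt "0.6 -0.05 0 0 0 -0.62 0.6" --pt "0.72 -0.06 0 0 0 -0.75 0.6" --pt "0.84 -0.07 0 0 0 -0.88 0.6" --pt "0.96 -0.08 0 0 0 -1 0.6"

```text
t: 2.8
ee_pos: [0.653, -0.0185, 0.4025]
tool_rot: [0.725, 0.689, 0.0, 0.0]
contact_force: [0.9, -0.0, 0.8]
opening: 0.6
grasp_force: 0.0
```

```bash
python3 - <<'E'
from h import *
o=r.get_obs();p=r.read_camera("wrist");cv2.imwrite("pics/w1.png",p["color"][:,:,::-1])
for d in r.masks_of(p,"door_handle")[:2]: print(d["position"],d["conf"],outline(d["pixels"],.272,p,o))
print(proj([[.676,.077,.272],[.676,-.033,.272]],p,o))
goto([.676,.022,.28],89.3)
E
```

```text
[301.9, 138.9] 0.88 [6.73200e-01 9.90000e-03 2.47900e-01 1.83000e-02 8.89241e+01]
[[302.93457388  85.99335851]
 [306.76003146 223.60286158]]
at [ 0.654  -0.012   0.4019] psi 87.55 F [-0.7 -0.1 -0.2] op 0.6 gf 0.0 t 2.9 
 shift [0.086 0.051 0.305] turn [ 0.001 -0.009 -0.058]
```

View pics/w1.png

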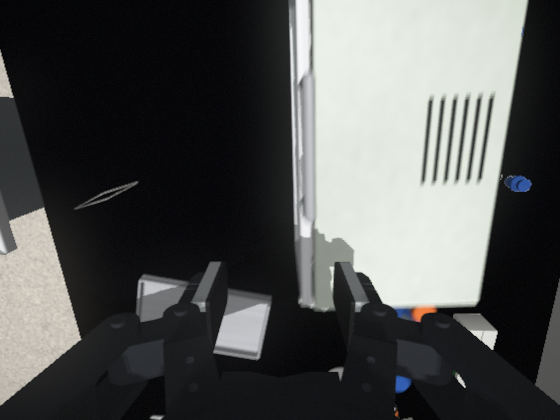

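servo_tool --pt "0.05 0.03 0.05 0 0 -0.06 0.6" --pt "0.09 0.055 0.1 0 0 -0.06 0.6" --pt "0.09 0.055 0.15 0 0 -0.06 0.6" --pt "0.09 0.055 0.2 0 0 -0.06 0.6" --pt "0.09 0.055 0.25 0 0 -0.06 0.6" --pt "0.09 0.055 0.3 0 0 -0.06 0.6" --pt "0.09 0.055 0.345 0 0 -0.06 0.6" --pt "0.09 0.055 0.345 0 0 -0.06 0.6"

```text
t: 3.7
ee_pos: [0.6749, 0.0137, 0.2618]
tool_rot: [0.715, 0.699, -0.002, -0.001]
contact_force: [0.1, 0.1, -0.9]
opening: 0.597
grasp_force: 0.0
```

servo_tool --pt "0 0 0 0 0 0 0" --pt "0 0 0 0 0 0 0" --pt "0 0 0 0 0 0 0" --pt "0 0 0 0 0 0 0" --pt "0 0 0 0 0 0 0" --pt "0 0 0 0 0 0 0" --pt "0 0 0 0 0 0 0" --pt "0 0 0 0 0 0 0" --newtons 30

```text
t: 4.5
ee_pos: [0.6768, 0.0146, 0.2655]
tool_rot: [0.715, 0.699, 0.001, 0.001]
contact_force: [-0.3, -0.6, 5.6]
opening: 0.103
grasp_force: 29.5
```

```bash
python3 -c "
from h import *
goto([.676,.022,.264],89.3);print(r.get_obs()['contact_force'])"
```

```text
at [0.6768 0.0146 0.2655] psi 88.71 F [-0.3 -0.6  5.6] op 0.1 gf 29.5 t 4.5 
 shift [ 0.018 -0.002  0.004] turn [ 0.004  0.    -0.02 ]
[-0.34930077 -0.60279662  5.59196168]
```

servo_tool --pt "0 -0.056 0.003 0 0 0 0" --pt "0 -0.112 0.011 0 0 0 0" --pt "0 -0.167 0.025 0 0 0 0" --pt "0 -0.22 0.044 0 0 0 0" --pt "0 -0.271 0.068 0 0 0 0" --pt "0 -0.32 0.097 0 0 0 0" --pt "0 -0.365 0.131 0 0 0 0" --pt "0 -0.407 0.168 0 0 0 0"

```text
t: 5.3
ee_pos: [0.5138, 0.0178, 0.1974]
tool_rot: [0.715, 0.699, 0.001, 0.001]
contact_force: [8.5, -3.6, -6.5]
opening: 0.104
grasp_force: 29.9
```

```bash
python3 -c "
from h import *
goto([.677-.23*.7071,.018,.034+.23*.7071],89.3)"
```

```text
at [0.5138 0.0178 0.1974] psi 88.7 F [ 8.5 -3.6 -6.5] op 0.1 gf 29.9 t 5.3 
 shift [0.001 0.001 0.002] turn [ 0.006  0.    -0.02 ]
```

servo_tool --pt "0 -0.038 0.042 0 0 0 0" --pt "0 -0.071 0.087 0 0 0 0" --pt "0 -0.101 0.136 0 0 0 0" --pt "0 -0.125 0.186 0 0 0 0" --pt "0 -0.144 0.24 0 0 0 0" --pt "0 -0.158 0.294 0 0 0 0" --pt "0 -0.166 0.35 0 0 0 0" --pt "0 -0.168 0.407 0 0 0 0"

```text
t: 6.1
ee_pos: [0.4477, 0.0194, 0.0342]
tool_rot: [0.715, 0.699, 0.001, 0.001]
contact_force: [-2.1, -2.4, 66.7]
opening: 0.107
grasp_force: 39.0
```

servo_tool --pt "0 0 0 0 0 0 0" --pt "0 0 0 0 0 0 0" --pt "0 0 0 0 0 0 0" --pt "0 0 0 0 0 0 0.4" --pt "0 0 0 0 0 0 0.4" --pt "0 0 0 0 0 0 0.4" --pt "0 0 0 0 0 0 0.4" --pt "0 0 0 0 0 0 0.4"

```text
t: 6.9
ee_pos: [0.4462, 0.0198, 0.0344]
tool_rot: [0.715, 0.699, 0.0, -0.0]
contact_force: [-0.1, -0.9, 0.2]
opening: 0.397
grasp_force: 0.0
```

```bash
python3 -c "
from h import *
goto([.447,.018,.034],89.3)"
```

```text
at [0.4462 0.0198 0.0344] psi 88.73 F [-0.1 -0.9  0.2] op 0.4 gf 0.0 t 6.9 
 shift [-0.004  0.002  0.001] turn [ 0.    -0.    -0.019]
```

servo_tool --pt "0 0 -0.06 0 0 0 0.4" --pt "0 0 -0.14 0 0 0 0.4" --pt "0 0 -0.24 0 0 0 0.4" --pt "0 0 -0.34 0 0 0 0.6" --pt "0 0 -0.44 0 0 0.25 0.8" --pt "0 0 -0.52 0 0 0.5 0.8" --pt "0 0 -0.6 0 0 0.75 0.8" --pt "0 0 -0.65 0 0 1 0.8"

```text
t: 7.7
ee_pos: [0.4464, 0.0198, 0.2966]
tool_rot: [0.873, 0.488, 0.001, 0.001]
contact_force: [1.0, -0.8, -1.1]
opening: 0.799
grasp_force: 0.0
```

servo_tool --pt "0 0 0 0 0 0.125 0.8" --pt "0 0 0 0 0 0.25 0.8" --pt "0 0 0 0 0 0.375 0.8" --pt "0 0 0 0 0 0.5 0.8" --pt "0 0 0 0 0 0.625 0.8" --pt "0 0 0 0 0 0.75 0.8" --pt "0 0 0 0 0 0.875 0.8" --pt "0 0 0 0 0 1 0.8"

```text
t: 8.5
ee_pos: [0.4459, 0.0197, 0.2942]
tool_rot: [0.969, 0.247, -0.0, 0.0]
contact_force: [0.1, -0.4, -0.3]
opening: 0.803
grasp_force: 0.0
```

servo_tool --pt "0 0 0 0 0 0.125 0.8" --pt "0 0 0 0 0 0.25 0.8" --pt "0 0 0 0 0 0.375 0.8" --pt "0 0 0 0 0 0.5 0.8" --pt "0 0 0 0 0 0.7 0.8" --pt "0 0 0 0 0 0.9 0.8" --pt "0 0 0 0 0 0.98 0.8" --pt "0 0 0 0 0 0.98 0.8"

```text
t: 9.3
ee_pos: [0.4459, 0.0198, 0.2942]
tool_rot: [1.0, -0.006, -0.0, 0.0]
contact_force: [0.4, -0.1, 0.1]
opening: 0.802
grasp_force: 0.0
```

```bash
python3 - <<'E'
from h import *
r.read_camera("wrist")
o=r.get_obs();p=r.read_camera("wrist");cv2.imwrite("pics/w2.png",p["color"][:,:,::-1])
for n in("spent_1","dry","tray"):
  for d in r.masks_of(p,n): print(n,np.round(d["position"]),round(d["conf"],2),np.round(ray(d["position"],.112,p,o),4),outline(d["pixels"],.112,p,o))
t=r.read_camera("top")
for n in("tray","spent_1","dry"):
  for d in r.masks_of(t,n): print(n,round(d["conf"],2),outline(d["pixels"],.018 if n=="tray" else .112,t))
goto([.547,.022,.16],-.66)
E
```

```text
spent_1 [157.  85.] 0.81 [[0.5484 0.13   0.112 ]] [5.4900e-01 1.2930e-01 5.5500e-02 2.6300e-02 8.7597e+01]
spent_1 [390.  19.] 0.76 [[ 0.5988 -0.0752  0.112 ]] [ 5.98100e-01 -7.72000e-02  5.35000e-02  3.02000e-02  8.94129e+01]
spent_1 [270.  85.] 0.75 [[0.5478 0.0283 0.112 ]] [5.47300e-01 2.65000e-02 4.74000e-02 2.53000e-02 8.94174e+01]
spent_1 [275.  17.] 0.59 [[0.6017 0.0227 0.112 ]] [5.9950e-01 2.5900e-02 4.7100e-02 2.9500e-02 8.9413e+01]
dry [156.  19.] 0.76 [[0.6011 0.1252 0.112 ]] [6.00600e-01 1.28400e-01 5.52000e-02 2.95000e-02 8.94129e+01]
dry [524. 150.] 0.62 [[ 0.487  -0.2138  0.112 ]] [  0.4978  -0.2253   0.1847   0.1106 -14.361 ]
tray [524. 151.] 0.68 [[ 0.4862 -0.2137  0.112 ]] [  0.4982  -0.2245   0.1847   0.1085 -14.0721]
tray 0.98 [  0.4884  -0.3044   0.2432   0.1315 -14.0465]
spent_1 0.6 [5.43900e-01 1.57000e-02 3.68000e-02 3.01000e-02 2.40117e+01]
spent_1 0.59 [ 6.00100e-01 -8.55000e-02  4.71000e-02  3.59000e-02  8.67885e+01]
spent_1 0.58 [6.02600e-01 2.17000e-02 5.08000e-02 3.78000e-02 8.82203e+01]
at [0.4463 0.0197 0.2942] psi -0.67 F [0.2 0.1 0.3] op 0.8 gf 0.0 t 9.8 
 shift [ 0.252 -0.009  0.336] turn [ 0.  0. -0.]
```

View pics/w2.png

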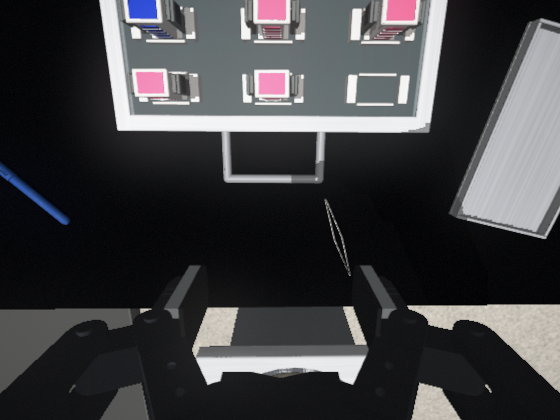

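servo_tool --pt "0.05 0 0.04 0 0 0 0.8" --pt "0.1 -0.01 0.08 0 0 0 0.8" --pt "0.15 -0.02 0.12 0 0 0 0.8" --pt "0.2 -0.02 0.16 0 0 0 0.8" --pt "0.24 -0.02 0.21 0 0 0 0.8" --pt "0.254 -0.019 0.26 0 0 0 0.8" --pt "0.254 -0.019 0.3 0 0 0 0.8" --pt "0.254 -0.019 0.33 0 0 0 0.8"

```text
t: 10.55
ee_pos: [0.5478, 0.0261, 0.1609]
tool_rot: [1.0, -0.006, -0.001, 0.0]
contact_force: [0.1, -0.1, 0.1]
opening: 0.799
grasp_force: 0.0
```

servo_tool --pt "0 0 0 0 0 0 0.8" --pt "0 0 0 0 0 0 0.8" --pt "0 0 0.04 0 0 0 0.8" --pt "0 0 0.08 0 0 0 0.8" --pt "0 0 0.12 0 0 0 0.8" --pt "0 0 0.16 0 0 0 0.8" --pt "0 0 0.2 0 0 0 0.8" --pt "0 0 0.2 0 0 0 0.8"

```text
t: 11.35
ee_pos: [0.5477, 0.0262, 0.0817]
tool_rot: [1.0, -0.006, -0.001, 0.0]
contact_force: [-0.6, 0.1, -0.5]
opening: 0.806
grasp_force: 0.0
```

servo_tool --pt "0 0 0 0 0 0 0.6" --pt "0 0 0 0 0 0 0.5" --pt "0 0 0 0 0 0 0.2" --pt "0 0 0 0 0 0 0.2" --pt "0 0 0 0 0 0 0.2" --pt "0 0 0 0 0 0 0.2" --pt "0 0 0 0 0 0 0.2" --pt "0 0 0 0 0 0 0.2" --newtons 30

```text
t: 12.15
ee_pos: [0.5489, 0.0262, 0.0845]
tool_rot: [1.0, -0.006, 0.001, -0.0]
contact_force: [-2.4, 0.2, 12.2]
opening: 0.397
grasp_force: 28.6
```

```bash
python3 -c "
from h import *
goto([.548,.026,.081],-.66)"
```

```text
at [0.5489 0.0262 0.0845] psi -0.7 F [-2.4  0.2 12.2] op 0.4 gf 28.6 t 12.2 
 shift [-0.002  0.001  0.009] turn [-0.    -0.006 -0.001]
```

servo_tool --pt "0 0 -0.02 0 0 0 0.2" --pt "0 0 -0.04 0 0 0 0.2" --pt "0 0 -0.07 0 0 0 0.2" --pt "0 0 -0.1 0 0 0 0.2" --pt "0 0 -0.13 0 0 0 0.2" --pt "0 0 -0.16 0 0 0 0.2" --pt "0 0 -0.19 0 0 0 0.2" --pt "0 0 -0.22 0 0 0 0.2"

```text
t: 12.95
ee_pos: [0.5479, 0.0261, 0.1714]
tool_rot: [1.0, -0.006, 0.0, 0.0]
contact_force: [0.1, 0.1, -0.5]
opening: 0.389
grasp_force: 31.4
```

```bash
python3 - <<'E'
from h import *
t=r.read_camera("top")
for n in("tray",):
  for d in r.masks_of(t,n): print(n,round(d["conf"],2),outline(d["pixels"],.018,t))
p=r.read_camera("wrist");cv2.imwrite("pics/w3.png",p["color"][:,:,::-1])
print([ (np.round(d["position"]),round(d["conf"],2)) for d in r.search_frame(p,"spent_1")])
goto([.548,.026,.18],-.66)
E
```

```text
tray 0.75 [  0.463   -0.3168   0.2413   0.1318 -13.9879]
[(array([124., 227.]), 0.94), (array([284., 141.]), 0.92), (array([450., 140.]), 0.9), (array([278., 294.]), 0.71)]
at [0.548  0.0261 0.1705] psi -0.69 F [-0.5 -0.5 -0.5] op 0.39 gf 31.4 t 13.2 
 shift [-0.     0.    -0.024] turn [-0.    -0.001 -0.001]
```

View pics/w3.png

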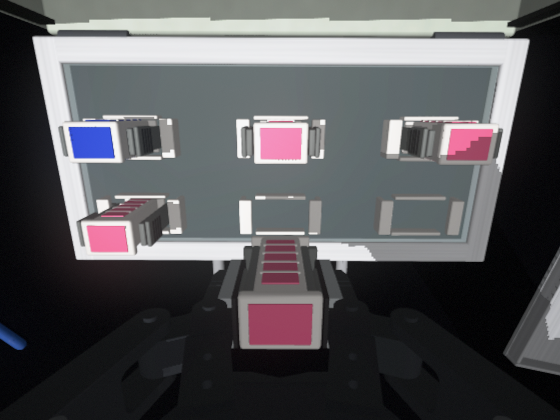

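servo_tool --pt "0 0.05 -0.05 0 0 0 0.2" --pt "0 0.15 -0.09 0 0 0 0.2" --pt "0 0.27 -0.09 0 0 0 0.2" --pt "0 0.39 -0.09 0 0 0 0.2" --pt "0 0.51 -0.09 0 0 0 0.2" --pt "0 0.63 -0.09 0 0 0 0.2" --pt "-0.008 0.75 -0.09 0 0 0 0.2" --pt "-0.008 0.86 -0.09 0 0 0 0.2"

```text
t: 13.95
ee_pos: [0.5395, -0.3201, 0.2053]
tool_rot: [1.0, -0.006, -0.001, -0.0]
contact_force: [0.5, 0.9, -0.2]
opening: 0.384
grasp_force: 31.4
```

servo_tool --pt "0 0.046 0 0 0 0 0.2" --pt "0 0.046 0.04 0 0 0 0.2" --pt "0 0.046 0.1 0 0 0 0.2" --pt "0 0.046 0.16 0 0 0 0.2" --pt "0 0.046 0.22 0 0 0 0.2" --pt "0 0.046 0.26 0 0 0 0.2" --pt "0 0.046 0.28 0 0 0 0.2" --pt "0 0.046 0.28 0 0 0 0.2"

```text
t: 14.75
ee_pos: [0.54, -0.3352, 0.0928]
tool_rot: [1.0, -0.006, -0.001, -0.001]
contact_force: [0.2, 0.9, -0.4]
opening: 0.389
grasp_force: 31.4
```

```bash
python3 - <<'E'
from h import *
t=r.read_camera("top");s=r.read_camera("scene")
for p in(t,s):
  for d in r.masks_of(p,"tray"): print(round(d["conf"],2),outline(d["pixels"],.018,p))
  cv2.imwrite("pics/x%d.png"%(p is s),p["color"][:,:,::-1])
goto([.541,-.336,.043],-.66)
E
```

```text
0.58 [  0.5393  -0.2755   0.0887   0.0794 -59.2187]
0.29 [5.65400e-01 2.84000e-02 3.64700e-01 2.39900e-01 8.93402e+01]
0.77 [  0.457   -0.3094   0.2571   0.1397 -15.0026]
at [ 0.541  -0.3363  0.0952] psi -0.68 F [ 0.6 -0.6 -1.1] op 0.39 gf 31.4 t 14.9 
 shift [-0.    -0.001  0.13 ] turn [ 0.001 -0.002 -0.001]
```

servo_tool --pt "0 0 0.04 0 0 0 0.2" --pt "0 0 0.08 0 0 0 0.2" --pt "0 0 0.11 0 0 0 0.2" --pt "0 0 0.13 0 0 0 0.2" --pt "0 0 0.132 0 0 0 0.2" --pt "0 0 0.132 0 0 0 0.2" --pt "0 0 0.132 0 0 0 0.2" --pt "0 0 0.132 0 0 0 0.2"

```text
t: 15.75
ee_pos: [0.5405, -0.3362, 0.0413]
tool_rot: [1.0, -0.006, -0.0, 0.0]
contact_force: [0.4, 0.1, -0.2]
opening: 0.385
grasp_force: 31.6
```

```bash
python3 - <<'E'
from h import *
goto([.541,-.336,.041],-.66)
E
```

```text
at [ 0.5405 -0.3362  0.0413] psi -0.68 F [ 0.4  0.1 -0.2] op 0.39 gf 31.6 t 15.8 
 shift [ 0.001 -0.001  0.001] turn [ 0.     0.    -0.001]
```

servo_tool --pt "0 0 0.003 0 0 0 0.2" --pt "0 0 0.006 0 0 0 0.2" --pt "0 0 0.006 0 0 0 0.2" --pt "0 0 0.006 0 0 0 0.45" --pt "0 0 0.006 0 0 0 0.55" --pt "0 0 0.006 0 0 0 0.65" --pt "0 0 0.006 0 0 0 0.75" --pt "0 0 0.006 0 0 0 0.8"

```text
t: 16.55
ee_pos: [0.5404, -0.3362, 0.0389]
tool_rot: [1.0, -0.006, -0.0, -0.0]
contact_force: [-0.4, -0.4, -0.3]
opening: 0.8
grasp_force: 0.0
```

servo_tool --pt "0 0 -0.03 0 0 0 0.8" --pt "0 0 -0.08 0 0 0 0.8" --pt "0 0 -0.14 0 0 0 0.8" --pt "0 0 -0.22 0 0 0 0.8" --pt "0 0 -0.3 0 0 0 0.8" --pt "0 0 -0.38 0 0 0 0.8" --pt "0 0 -0.46 0 0 0 0.8" --pt "0 0 -0.5 0 0 0 0.8"

```text
t: 17.35
ee_pos: [0.5412, -0.3366, 0.2431]
tool_rot: [1.0, -0.006, 0.002, 0.001]
contact_force: [0.2, -0.1, -0.7]
opening: 0.797
grasp_force: 0.0
```

```bash
python3 - <<'E'
from h import *
o=r.get_obs();s=r.read_camera("wrist");cv2.imwrite("pics/w4.png",s["color"][:,:,::-1])
sc=r.read_camera("scene");cv2.imwrite("pics/s4.png",sc["color"][:,:,::-1])
for d in r.masks_of(sc,"tray"): print(round(d["conf"],2),outline(d["pixels"],.018,sc))
goto([.548,.136,.2],-.66)
E
```

```text
0.93 [  0.4575  -0.3097   0.2582   0.143  -14.9659]
at [ 0.5408 -0.3364  0.2409] psi -0.69 F [-0.5 -1.1 -0.7] op 0.8 gf 0.0 t 17.5 
 shift [ 0.004 -1.181  0.1  ] turn [ 0.003 -0.005 -0.001]
```

View pics/s4.png

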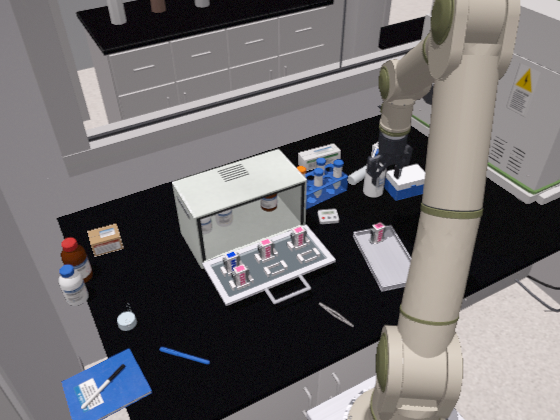

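```bash
python3 - <<'E'
from h import *
p=r.read_camera("wrist");o=r.get_obs()
o=dict(o,ee_pos=np.array([.548,.0261,.1708]),tool_rot=R.from_quat([1,-.006,0,0]).as_quat())
print(np.round(ray([(281,143),(469,143),(93,142),(108,238)],.112,p,o),4))
goto([.607,-.084,.2],-.66)
E
```

```text
[[ 0.6083  0.0252  0.112 ]
 [ 0.6071 -0.0831  0.112 ]
 [ 0.6101  0.1335  0.112 ]
 [ 0.5509  0.1349  0.112 ]]
at [ 0.5402 -0.3361  0.2395] psi -0.69 F [ 0.6 -0.3  0.1] op 0.8 gf 0.0 t 17.6 
 shift [ 0.159 -0.632  0.099] turn [ 0.001 -0.001 -0.001]
```

servo_tool --pt "0.02 -0.08 0 0 0 0 0.8" --pt "0.04 -0.17 0.02 0 0 0 0.8" --pt "0.07 -0.27 0.04 0 0 0 0.8" --pt "0.1 -0.37 0.06 0 0 0 0.8" --pt "0.12 -0.47 0.08 0 0 0 0.8" --pt "0.14 -0.56 0.1 0 0 0 0.8" --pt "0.159 -0.632 0.1 0 0 0 0.8" --pt "0.159 -0.632 0.1 0 0 0 0.8"

```text
t: 18.35
ee_pos: [0.6074, -0.0783, 0.1975]
tool_rot: [1.0, -0.002, -0.001, -0.001]
contact_force: [0.1, -0.1, 0.1]
opening: 0.803
grasp_force: 0.0
```

servo_tool --pt "0 0 0.03 0 0 0 0.8" --pt "0 0 0.07 0 0 0 0.8" --pt "0 0 0.12 0 0 0 0.8" --pt "0 0 0.17 0 0 0 0.8" --pt "0 0 0.22 0 0 0 0.8" --pt "0 0 0.26 0 0 0 0.8" --pt "0 0 0.295 0 0 0 0.8" --pt "0 0 0.295 0 0 0 0.8"

```text
t: 19.15
ee_pos: [0.6053, -0.0853, 0.0785]
tool_rot: [1.0, -0.007, -0.002, 0.0]
contact_force: [0.5, 0.6, 0.4]
opening: 0.799
grasp_force: 0.0
```

servo_tool --pt "0 0 0 0 0 0 0.6" --pt "0 0 0 0 0 0 0.5" --pt "0 0 0 0 0 0 0.2" --pt "0 0 0 0 0 0 0.2" --pt "0 0 0 0 0 0 0.2" --pt "0 0 0 0 0 0 0.2" --pt "0 0 0 0 0 0 0.2" --pt "0 0 0 0 0 0 0.2"

```text
t: 19.95
ee_pos: [0.6075, -0.0847, 0.083]
tool_rot: [1.0, -0.006, 0.001, 0.0]
contact_force: [-2.2, -1.1, 9.4]
opening: 0.394
grasp_force: 29.3
```

servo_tool --pt "0 0 -0.02 0 0 0 0.2" --pt "0 0 -0.04 0 0 0 0.2" --pt "0 0 -0.07 0 0 0 0.2" --pt "0 0 -0.11 0 0 0 0.2" --pt "0 0 -0.16 0 0 0 0.2" --pt "0 0 -0.21 0 0 0 0.2" --pt "0 0 -0.26 0 0 0 0.2" --pt "0 0 -0.3 0 0 0 0.2"

```text
t: 20.75
ee_pos: [0.6073, -0.0841, 0.2033]
tool_rot: [1.0, -0.006, 0.001, 0.0]
contact_force: [0.5, 0.8, -1.0]
opening: 0.39
grasp_force: 31.1
```

servo_tool --pt "0 0.02 0 0 0 0 0.2" --pt "-0.04 0.09 0 0 0 0 0.2" --pt "-0.09 0.18 0 0 0 0 0.2" --pt "-0.14 0.28 0 0 0 0 0.2" --pt "-0.19 0.39 0 0 0 0 0.2" --pt "-0.24 0.5 0 0 0 0 0.2" --pt "-0.28 0.57 0 0 0 0 0.2" --pt "-0.293 0.6 0 0 0 0 0.2"

```text
t: 21.55
ee_pos: [0.4838, -0.3269, 0.2005]
tool_rot: [1.0, -0.009, -0.001, 0.0]
contact_force: [0.6, 0.2, -0.6]
opening: 0.389
grasp_force: 31.1
```

```bash
python3 - <<'E'
from h import *
sc=r.read_camera("scene")
for d in r.masks_of(sc,"tray"): print(round(d["conf"],2),outline(d["pixels"],.018,sc))
for d in r.search_frame(sc,"spent_1"): print(round(d["conf"],2),d["position"],ray(d["position"],.05,sc))
goto([.487,-.323,.039],-.66)
E
```

```text
0.97 [  0.4552  -0.3097   0.2579   0.1413 -15.0025]
0.74 [377.6, 233.4] [[ 0.52486416 -0.3249392   0.05      ]]
0.61 [262.9, 250.4] [[0.63338433 0.02161168 0.05      ]]
0.56 [238.3, 272.8] [[0.58748371 0.12612198 0.05      ]]
0.48 [395.7, 205.7] [[ 0.60289583 -0.45609178  0.05      ]]
at [ 0.4869 -0.3229  0.2008] psi -0.75 F [ 0.6 -0.1 -1. ] op 0.39 gf 31.1 t 21.7 
 shift [0.    0.    0.404] turn [-0.001  0.    -0.003]
```

servo_tool --pt "0 0 0.05 0 0 0 0.2" --pt "0 0 0.12 0 0 0 0.2" --pt "0 0 0.19 0 0 0 0.2" --pt "0 0 0.26 0 0 0 0.2" --pt "0 0 0.32 0 0 0 0.2" --pt "0 0 0.36 0 0 0 0.2" --pt "0 0 0.39 0 0 0 0.2" --pt "0 0 0.4 0 0 0 0.2"

```text
t: 22.5
ee_pos: [0.4877, -0.3208, 0.0399]
tool_rot: [1.0, -0.005, -0.0, -0.001]
contact_force: [-0.3, -0.0, -0.3]
opening: 0.39
grasp_force: 31.1
```

servo_tool --pt "0 0 0.004 0 0 0 0.2" --pt "0 0 0.006 0 0 0 0.2" --pt "0 0 0.006 0 0 0 0.2" --pt "0 0 0.006 0 0 0 0.45" --pt "0 0 0.006 0 0 0 0.55" --pt "0 0 0.006 0 0 0 0.65" --pt "0 0 0.006 0 0 0 0.75" --pt "0 0 0.006 0 0 0 0.8"

```text
t: 23.3
ee_pos: [0.4871, -0.3228, 0.0388]
tool_rot: [1.0, -0.006, 0.0, 0.0]
contact_force: [0.4, 0.4, 0.1]
opening: 0.801
grasp_force: 0.0
```

servo_tool --pt "0 0 -0.03 0 0 0 0.8" --pt "0 0 -0.08 0 0 0 0.8" --pt "0 0 -0.14 0 0 0 0.8" --pt "0 0 -0.2 0 0 0 0.8" --pt "0 0 -0.26 0 0 0 0.8" --pt "0 0 -0.32 0 0 0 0.8" --pt "0 0 -0.38 0 0 0 0.8" --pt "0 0 -0.4 0 0 0 0.8"

```text
t: 24.1
ee_pos: [0.4878, -0.3232, 0.2018]
tool_rot: [1.0, -0.006, 0.002, 0.001]
contact_force: [0.9, 0.3, -0.0]
opening: 0.801
grasp_force: 0.0
```

```bash
python3 - <<'E'
from h import *
sc=r.read_camera("scene")
for d in r.masks_of(sc,"tray"): print(round(d["conf"],2),outline(d["pixels"],.018,sc))
for d in r.search_frame(sc,"spent_1"): print(round(d["conf"],2),d["position"],ray(d["position"],.05,sc))
goto([.608,.0255,.2],-.66)
E
```

```text
0.92 [  0.4567  -0.3106   0.2566   0.1413 -14.4876]
0.39 [ 6.66600e-01 -2.10000e-03  8.33000e-02  5.00000e-02 -2.83776e+01]
0.82 [386.4, 243.2] [[ 0.47663821 -0.32234051  0.05      ]]
0.77 [375.0, 232.7] [[ 0.53137587 -0.31977386  0.05      ]]
0.73 [263.3, 250.7] [[0.63166883 0.02114406 0.05      ]]
0.6 [238.7, 274.7] [[0.58025796 0.12831144 0.05      ]]
at [ 0.4869 -0.3228  0.199 ] psi -0.69 F [ 0.9  0.6 -0. ] op 0.8 gf 0.0 t 24.2 
 shift [ 0.292 -0.874 -0.003] turn [ 0.001 -0.001 -0.001]
```

Both stand in the tray. Next: far-middle.

servo_tool --pt "0.02 -0.06 0 0 0 0 0.8" --pt "0.06 -0.18 0 0 0 0 0.8" --pt "0.1 -0.3 0 0 0 0 0.8" --pt "0.14 -0.42 0 0 0 0 0.8" --pt "0.18 -0.54 0 0 0 0 0.8" --pt "0.22 -0.66 0 0 0 0 0.8" --pt "0.26 -0.77 0 0 0 0 0.8" --pt "0.29 -0.86 0 0 0 0 0.8"

```text
t: 25.05
ee_pos: [0.6072, 0.0235, 0.1971]
tool_rot: [1.0, -0.005, -0.001, -0.0]
contact_force: [0.4, -0.7, 0.0]
opening: 0.803
grasp_force: 0.0
```

servo_tool --pt "0.002 -0.014 0 0 0 0 0.8" --pt "0.002 -0.014 0.05 0 0 0 0.8" --pt "0.002 -0.014 0.1 0 0 0 0.8" --pt "0.002 -0.014 0.16 0 0 0 0.8" --pt "0.002 -0.014 0.22 0 0 0 0.8" --pt "0.002 -0.014 0.27 0 0 0 0.8" --pt "0.002 -0.014 0.295 0 0 0 0.8" --pt "0.002 -0.014 0.295 0 0 0 0.8"

```text
t: 25.85
ee_pos: [0.6066, 0.0248, 0.0787]
tool_rot: [1.0, -0.006, -0.002, 0.0]
contact_force: [-0.3, 0.2, 0.8]
opening: 0.801
grasp_force: 0.0
```

servo_tool --pt "0 0 0 0 0 0 0.6" --pt "0 0 0 0 0 0 0.5" --pt "0 0 0 0 0 0 0.2" --pt "0 0 0 0 0 0 0.2" --pt "0 0 0 0 0 0 0.2" --pt "0 0 0 0 0 0 0.2" --pt "0 0 0 0 0 0 0.2" --pt "0 0 0 0 0 0 0.2"

```text
t: 26.65
ee_pos: [0.6086, 0.0253, 0.0828]
tool_rot: [1.0, -0.006, 0.001, 0.0]
contact_force: [-2.8, -0.5, 9.3]
opening: 0.395
grasp_force: 29.3
```

servo_tool --pt "0 0 -0.02 0 0 0 0.2" --pt "0 0 -0.04 0 0 0 0.2" --pt "0 0 -0.07 0 0 0 0.2" --pt "0 0 -0.11 0 0 0 0.2" --pt "0 0 -0.16 0 0 0 0.2" --pt "0 0 -0.21 0 0 0 0.2" --pt "0 0 -0.26 0 0 0 0.2" --pt "0 0 -0.3 0 0 0 0.2"

```text
t: 27.45
ee_pos: [0.6082, 0.0255, 0.2029]
tool_rot: [1.0, -0.006, 0.001, -0.0]
contact_force: [1.0, -0.1, 0.2]
opening: 0.388
grasp_force: 31.1
```

servo_tool --pt "-0.02 0.04 0 0 0 0 0.2" --pt "-0.06 0.12 0 0 0 0 0.2" --pt "-0.11 0.22 0 0 0 0 0.2" --pt "-0.16 0.32 0 0 0 0 0.2" --pt "-0.21 0.42 0 0 0 0 0.2" --pt "-0.26 0.52 0 0 0 0 0.2" --pt "-0.31 0.62 0 0 0 0 0.2" --pt "-0.36 0.72 0 0 0 0 0.2"

```text
t: 28.25
ee_pos: [0.4582, -0.2629, 0.2006]
tool_rot: [1.0, -0.006, -0.0, 0.0]
contact_force: [0.7, -1.0, -1.4]
opening: 0.389
grasp_force: 31.1
```

servo_tool --pt "-0.04 0.08 0 0 0 0 0.2" --pt "-0.065 0.125 0 0 0 0 0.2" --pt "-0.065 0.125 0 0 0 0 0.2" --pt "-0.065 0.125 0 0 0 0 0.2" --pt "-0.065 0.125 0.03 0 0 0 0.2" --pt "-0.065 0.125 0.06 0 0 0 0.2" --pt "-0.065 0.125 0.08 0 0 0 0.2" --pt "-0.065 0.125 0.08 0 0 0 0.2"

```text
t: 29.05
ee_pos: [0.4336, -0.3094, 0.1669]
tool_rot: [1.0, -0.005, -0.001, -0.001]
contact_force: [-0.1, -0.7, -1.2]
opening: 0.386
grasp_force: 31.1
```

```bash
python3 - <<'E'
from h import *
sc=r.read_camera("scene")
for d in r.masks_of(sc,"tray")[:1]: print(round(d["conf"],2),outline(d["pixels"],.018,sc))
for d in r.search_frame(sc,"spent_1"): print(round(d["conf"],2),d["position"],ray(d["position"],.05,sc))
goto([.434,-.310,.039],-.66)
E
```

```text
0.89 [  0.4564  -0.3109   0.2539   0.1429 -15.0026]
0.71 [239.8, 274.2] [[0.58045518 0.1246871  0.05      ]]
0.66 [400.5, 228.0] [[ 0.50971896 -0.40244054  0.05      ]]
0.56 [386.0, 244.1] [[ 0.47409445 -0.31889836  0.05      ]]
0.56 [376.5, 231.6] [[ 0.533142   -0.32683308  0.05      ]]
at [ 0.4342 -0.3103  0.1686] psi -0.65 F [ 0.2 -0.2  0.5] op 0.39 gf 31.1 t 29.2 
 shift [-0.    -0.001  0.324] turn [-0.  0.  0.]
```

servo_tool --pt "0 0 0.05 0 0 0 0.2" --pt "0 0 0.1 0 0 0 0.2" --pt "0 0 0.16 0 0 0 0.2" --pt "0 0 0.21 0 0 0 0.2" --pt "0 0 0.26 0 0 0 0.2" --pt "0 0 0.3 0 0 0 0.2" --pt "0 0 0.32 0 0 0 0.2" --pt "0 0 0.32 0 0 0 0.2"

```text
t: 30.0
ee_pos: [0.4339, -0.3104, 0.0402]
tool_rot: [1.0, -0.006, -0.0, -0.0]
contact_force: [-0.4, -0.1, -0.3]
opening: 0.387
grasp_force: 31.2
```

servo_tool --pt "0 0 0.004 0 0 0 0.2" --pt "0 0 0.006 0 0 0 0.2" --pt "0 0 0.006 0 0 0 0.2" --pt "0 0 0.006 0 0 0 0.45" --pt "0 0 0.006 0 0 0 0.55" --pt "0 0 0.006 0 0 0 0.65" --pt "0 0 0.006 0 0 0 0.75" --pt "0 0 0.006 0 0 0 0.8"

```text
t: 30.8
ee_pos: [0.434, -0.3106, 0.0383]
tool_rot: [1.0, -0.006, 0.0, 0.0]
contact_force: [0.3, -0.6, -0.4]
opening: 0.804
grasp_force: 0.0
```

servo_tool --pt "0 0 -0.03 0 0 0 0.8" --pt "0 0 -0.08 0 0 0 0.8" --pt "0 0 -0.14 0 0 0 0.8" --pt "0 0 -0.2 0 0 0 0.8" --pt "0 0 -0.26 0 0 0 0.8" --pt "0 0 -0.32 0 0 0 0.8" --pt "0 0 -0.38 0 0 0 0.8" --pt "0 0 -0.4 0 0 0 0.8"

```text
t: 31.6
ee_pos: [0.4345, -0.311, 0.2012]
tool_rot: [1.0, -0.006, 0.002, 0.001]
contact_force: [-0.4, -0.8, -0.6]
opening: 0.8
grasp_force: 0.0
```

```bash
python3 - <<'E'
from h import *
sc=r.read_camera("scene")
for d in r.masks_of(sc,"tray")[:1]: print(round(d["conf"],2),outline(d["pixels"],.018,sc))
for d in r.search_frame(sc,"spent_1"): print(round(d["conf"],2),d["position"],ray(d["position"],.05,sc))
goto([.549,.1355,.2],-.66)
E
```

```text
0.92 [  0.4576  -0.308    0.2525   0.1413 -14.3591]
0.72 [239.9, 273.2] [[0.583817   0.12274183 0.05      ]]
0.69 [390.5, 257.0] [[ 0.42377476 -0.29736294  0.05      ]]
0.66 [377.0, 232.9] [[ 0.52760466 -0.3246645   0.05      ]]
0.52 [385.8, 242.1] [[ 0.48138121 -0.32366096  0.05      ]]
at [ 0.4338 -0.3106  0.1986] psi -0.69 F [-1.1 -0.6 -0.3] op 0.8 gf 0.0 t 31.8 
 shift [ 0.274 -1.119 -0.004] turn [ 0.001 -0.001 -0.001]
```

servo_tool --pt "0.02 -0.06 0 0 0 0 0.8" --pt "0.04 -0.16 0 0 0 0 0.8" --pt "0.07 -0.27 0 0 0 0 0.8" --pt "0.1 -0.38 0 0 0 0 0.8" --pt "0.12 -0.49 0 0 0 0 0.8" --pt "0.15 -0.6 0 0 0 0 0.8" --pt "0.18 -0.7 0 0 0 0 0.8" --pt "0.2 -0.8 0 0 0 0 0.8"

```text
t: 32.55
ee_pos: [0.5177, 0.0104, 0.1969]
tool_rot: [1.0, -0.006, -0.001, 0.0]
contact_force: [1.7, 0.5, -0.1]
opening: 0.802
grasp_force: 0.0
```

servo_tool --pt "0.03 -0.1 0 0 0 0 0.8" --pt "0.05 -0.2 0 0 0 0 0.8" --pt "0.07 -0.28 0 0 0 0 0.8" --pt "0.074 -0.319 0 0 0 0 0.8" --pt "0.074 -0.319 0 0 0 0 0.8" --pt "0.074 -0.319 0.03 0 0 0 0.8" --pt "0.074 -0.319 0.06 0 0 0 0.8" --pt "0.074 -0.319 0.06 0 0 0 0.8"

```text
t: 33.35
ee_pos: [0.5476, 0.1335, 0.172]
tool_rot: [1.0, -0.007, -0.002, 0.001]
contact_force: [-0.2, 0.4, 0.6]
opening: 0.802
grasp_force: 0.0
```

```bash
python3 - <<'E'
from h import *
goto([.549,.1355,.082],-.66)
E
```

```text
at [0.5476 0.1335 0.172 ] psi -0.81 F [-0.2  0.4  0.6] op 0.8 gf 0.0 t 33.4 
 shift [ 0.004 -0.005  0.225] turn [ 0.004  0.007 -0.005]
```

servo_tool --pt "0 0 0 0 0 0 0.8" --pt "0 0 0.04 0 0 0 0.8" --pt "0 0 0.08 0 0 0 0.8" --pt "0 0 0.12 0 0 0 0.8" --pt "0 0 0.16 0 0 0 0.8" --pt "0 0 0.2 0 0 0 0.8" --pt "0 0 0.23 0 0 0 0.8" --pt "0 0 0.23 0 0 0 0.8"

```text
t: 34.15
ee_pos: [0.5483, 0.1352, 0.0811]
tool_rot: [1.0, -0.006, -0.001, 0.0]
contact_force: [-0.4, 0.2, 0.9]
opening: 0.801
grasp_force: 0.0
```

servo_tool --pt "0 0 0 0 0 0 0.6" --pt "0 0 0 0 0 0 0.5" --pt "0 0 0 0 0 0 0.2" --pt "0 0 0 0 0 0 0.2" --pt "0 0 0 0 0 0 0.2" --pt "0 0 0 0 0 0 0.2" --pt "0 0 0 0 0 0 0.2" --pt "0 0 0 0 0 0 0.2"

```text
t: 34.95
ee_pos: [0.5496, 0.1359, 0.0842]
tool_rot: [1.0, -0.006, 0.001, -0.0]
contact_force: [-2.7, -2.0, 12.8]
opening: 0.395
grasp_force: 28.8
```

```bash
python3 - <<'E'
from h import *
goto([.38,-.297,.082],-.66)
E
```

```text
at [0.5496 0.1359 0.0842] psi -0.69 F [-2.7 -2.  12.8] op 0.39 gf 28.8 t 35.0 
 shift [-0.411  1.087  0.004] turn [-0.001 -0.005 -0.001]
```

servo_tool --pt "0 0 -0.02 0 0 0 0.2" --pt "0 0 -0.04 0 0 0 0.2" --pt "0 0 -0.07 0 0 0 0.2" --pt "0 0 -0.11 0 0 0 0.2" --pt "0 0 -0.16 0 0 0 0.2" --pt "0 0 -0.21 0 0 0 0.2" --pt "0 0 -0.26 0 0 0 0.2" --pt "0 0 -0.3 0 0 0 0.2"

```text
t: 35.75
ee_pos: [0.549, 0.1358, 0.2044]
tool_rot: [1.0, -0.006, 0.001, -0.0]
contact_force: [-0.9, 0.6, -0.1]
opening: 0.392
grasp_force: 31.3
```

servo_tool --pt "-0.02 0.05 0 0 0 0 0.2" --pt "-0.06 0.15 0 0 0 0 0.2" --pt "-0.1 0.25 0 0 0 0 0.2" --pt "-0.13 0.35 0 0 0 0 0.2" --pt "-0.16 0.45 0 0 0 0 0.2" --pt "-0.2 0.55 0 0 0 0 0.2" --pt "-0.24 0.65 0 0 0 0 0.2" --pt "-0.27 0.75 0 0 0 0 0.2"

```text
t: 36.55
ee_pos: [0.4361, -0.1644, 0.2032]
tool_rot: [1.0, -0.006, 0.0, 0.0]
contact_force: [0.3, 0.0, -0.4]
opening: 0.386
grasp_force: 31.3
```

servo_tool --pt "-0.04 0.09 0 0 0 0 0.2" --pt "-0.07 0.18 0 0 0 0 0.2" --pt "-0.1 0.26 0 0 0 0 0.2" --pt "-0.12 0.32 0 0 0 0 0.2" --pt "-0.13 0.337 0 0 0 0 0.2" --pt "-0.13 0.337 0.02 0 0 0 0.2" --pt "-0.13 0.337 0.05 0 0 0 0.2" --pt "-0.13 0.337 0.05 0 0 0 0.2"

```text
t: 37.35
ee_pos: [0.3837, -0.2953, 0.1812]
tool_rot: [1.0, -0.005, -0.001, -0.001]
contact_force: [-0.3, 0.6, -1.0]
opening: 0.388
grasp_force: 31.3
```

```bash
python3 - <<'E'
from h import *
sc=r.read_camera("scene")
for d in r.masks_of(sc,"tray")[:1]: print(round(d["conf"],2),outline(d["pixels"],.018,sc))
for d in r.search_frame(sc,"spent_1"): print(round(d["conf"],2),d["position"],ray(d["position"],.05,sc))
goto([.385,-.298,.039],-.66)
E
```

```text
0.46 [ 4.94800e-01 -4.23500e-01  1.08900e-01  3.72000e-02 -6.10219e+01]
0.82 [383.8, 242.4] [[ 0.48330685 -0.31753515  0.05      ]]
0.77 [374.9, 229.8] [[ 0.54224365 -0.32737472  0.05      ]]
0.76 [391.3, 258.9] [[ 0.41637271 -0.29463397  0.05      ]]
0.52 [404.3, 235.7] [[ 0.47621669 -0.39078725  0.05      ]]
at [ 0.3843 -0.2961  0.1824] psi -0.58 F [-0.6 -1.2 -0.5] op 0.39 gf 31.3 t 37.5 
 shift [0.002 0.005 0.359] turn [-0.001  0.     0.003]
```

servo_tool --pt "0.002 0.003 0.05 0 0 0 0.2" --pt "0.002 0.003 0.11 0 0 0 0.2" --pt "0.002 0.003 0.17 0 0 0 0.2" --pt "0.002 0.003 0.23 0 0 0 0.2" --pt "0.002 0.003 0.28 0 0 0 0.2" --pt "0.002 0.003 0.32 0 0 0 0.2" --pt "0.002 0.003 0.35 0 0 0 0.2" --pt "0.002 0.003 0.355 0 0 0 0.2"

```text
t: 38.3
ee_pos: [0.3849, -0.2979, 0.0403]
tool_rot: [1.0, -0.005, -0.0, 0.0]
contact_force: [-0.2, 2.9, 25.8]
opening: 0.389
grasp_force: 36.9
```

servo_tool --pt "0 0 0.004 0 0 0 0.2" --pt "0 0 0.006 0 0 0 0.2" --pt "0 0 0.006 0 0 0 0.2" --pt "0 0 0.006 0 0 0 0.45" --pt "0 0 0.006 0 0 0 0.55" --pt "0 0 0.006 0 0 0 0.65" --pt "0 0 0.006 0 0 0 0.75" --pt "0 0 0.006 0 0 0 0.8"

```text
t: 39.1
ee_pos: [0.3845, -0.2983, 0.0377]
tool_rot: [1.0, -0.006, -0.0, -0.0]
contact_force: [0.2, 0.5, -0.3]
opening: 0.803
grasp_force: 0.0
```

servo_tool --pt "0 0 -0.03 0 0 0 0.8" --pt "0 0 -0.08 0 0 0 0.8" --pt "0 0 -0.14 0 0 0 0.8" --pt "0 0 -0.2 0 0 0 0.8" --pt "0 0 -0.26 0 0 0 0.8" --pt "0 0 -0.32 0 0 0 0.8" --pt "0 0 -0.38 0 0 0 0.8" --pt "0 0 -0.43 0 0 0 0.8"

```text
t: 39.9
ee_pos: [0.3842, -0.2982, 0.212]
tool_rot: [1.0, -0.006, 0.0, 0.0]
contact_force: [0.3, -0.5, -0.2]
opening: 0.802
grasp_force: 0.0
```

```bash
python3 - <<'E'
from h import *
o=r.get_obs();p=r.read_camera("wrist");sc=r.read_camera("scene")
cv2.imwrite("pics/y.png",np.hstack([p["color"][:,60:],cv2.resize(sc["color"][150:330,160:440],None,fx=1,fy=420/180*0+1) if 0 else np.pad(sc["color"][150:330,170:460],((0,240),(0,0),(0,0)))])[:,:,::-1])
goto([.447,.02,.3],89.3)
E
```

```text
at [ 0.3852 -0.2989  0.2129] psi -0.7 F [ 0.3  0.5 -0.4] op 0.8 gf 0.0 t 40.0 
 shift [ 0.146 -0.799 -0.219] turn [ 1.e-02 -2.e-03 -3.e+00]
```

View pics/y.png

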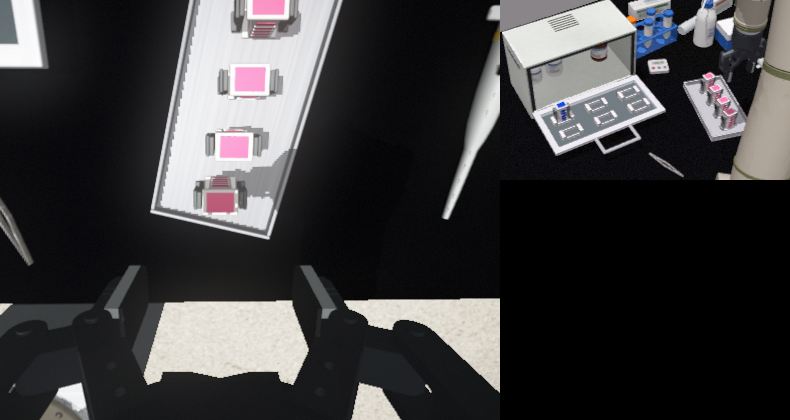

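servo_tool --pt "0 -0.05 -0.1 0 0 -0.12 0.8" --pt "0.02 -0.14 -0.2 0 0 -0.25 0.8" --pt "0.04 -0.25 -0.22 0 0 -0.37 0.8" --pt "0.06 -0.36 -0.22 0 0 -0.5 0.8" --pt "0.08 -0.47 -0.22 0 0 -0.62 0.7" --pt "0.11 -0.58 -0.22 0 0 -0.75 0.6" --pt "0.13 -0.69 -0.22 0 0 -0.88 0.5" --pt "0.15 -0.8 -0.22 0 0 -1 0.4"

```text
t: 40.8
ee_pos: [0.4479, 0.0226, 0.2977]
tool_rot: [0.967, 0.254, -0.0, 0.0]
contact_force: [0.6, -0.1, 0.7]
opening: 0.403
grasp_force: 0.0
```

servo_tool --pt "0 0 0 0 0 -0.125 0.4" --pt "0 0 0 0 0 -0.25 0.4" --pt "0 0 0 0 0 -0.375 0.4" --pt "0 0 0 0 0 -0.5 0.4" --pt "0 0 0 0 0 -0.625 0.4" --pt "0 0 0 0 0 -0.75 0.4" --pt "0 0 0 0 0 -0.875 0.4" --pt "0 0 0 0 0 -1 0.4"

```text
t: 41.6
ee_pos: [0.4477, 0.0208, 0.2974]
tool_rot: [0.868, 0.496, -0.001, -0.0]
contact_force: [-0.1, -0.0, 0.1]
opening: 0.403
grasp_force: 0.0
```

servo_tool --pt "0 0 0 0 0 -0.125 0.4" --pt "0 0 0 0 0 -0.25 0.4" --pt "0 0 0 0 0 -0.375 0.4" --pt "0 0 0 0 0 -0.5 0.4" --pt "0 0 0 0 0 -0.625 0.4" --pt "0 0 0 0 0 -0.8 0.4" --pt "0 0 0 0 0 -1 0.4" --pt "0 0 0 0 0 -1 0.4"

```text
t: 42.4
ee_pos: [0.4478, 0.0207, 0.2974]
tool_rot: [0.711, 0.703, -0.0, -0.0]
contact_force: [0.3, 0.2, -0.1]
opening: 0.403
grasp_force: 0.0
```

```bash
python3 - <<'E'
from h import *
r.read_camera("wrist");o=r.get_obs()
goto([.447,.023,.034],89.3)
E
```

```text
at [0.4479 0.0207 0.2975] psi 89.19 F [ 0.6  0.5 -0.4] op 0.4 gf 0.0 t 42.5 
 shift [ 0.006 -0.002  0.659] turn [-0.002  0.    -0.004]
```

servo_tool --pt "0 -0.002 0.06 0 0 0 0.45" --pt "0 -0.002 0.16 0 0 0 0.45" --pt "0 -0.002 0.27 0 0 0 0.45" --pt "0 -0.002 0.38 0 0 0 0.45" --pt "0 -0.002 0.48 0 0 0 0.45" --pt "0 -0.002 0.57 0 0 0 0.45" --pt "0 -0.002 0.63 0 0 0 0.45" --pt "0 -0.002 0.655 0 0 0 0.45"

```text
t: 43.25
ee_pos: [0.4465, 0.0212, 0.0337]
tool_rot: [0.712, 0.702, -0.001, -0.001]
contact_force: [0.7, -0.1, -0.2]
opening: 0.453
grasp_force: 0.0
```

servo_tool --pt "0 0 0 0 0 0 0.45" --pt "0 0 0 0 0 0 0" --pt "0 0 0 0 0 0 0" --pt "0 0 0 0 0 0 0" --pt "0 0 0 0 0 0 0" --pt "0 0 0 0 0 0 0" --pt "0 0 0 0 0 0 0" --pt "0 0 0 0 0 0 0" --newtons 40

```text
t: 44.05
ee_pos: [0.4477, 0.0209, 0.0366]
tool_rot: [0.712, 0.703, 0.001, 0.0]
contact_force: [-2.1, 1.2, 8.8]
opening: 0.096
grasp_force: 39.6
```

servo_tool --pt "0 0.003 -0.056 0 0 0 0" --pt "0 0.011 -0.112 0 0 0 0" --pt "0 0.025 -0.167 0 0 0 0" --pt "0 0.044 -0.22 0 0 0 0" --pt "0 0.068 -0.271 0 0 0 0" --pt "0 0.097 -0.32 0 0 0 0" --pt "0 0.131 -0.365 0 0 0 0" --pt "0 0.168 -0.407 0 0 0 0"

```text
t: 44.85
ee_pos: [0.5114, 0.0198, 0.199]
tool_rot: [0.711, 0.703, -0.003, -0.002]
contact_force: [-6.1, 2.0, -2.4]
opening: 0.094
grasp_force: 39.2
```

```bash
python3 - <<'E'
from h import *
goto([.677,.021,.264],89.3)
E
```

```text
at [0.5114 0.0198 0.199 ] psi 89.29 F [-6.1  2.  -2.4] op 0.09 gf 39.2 t 44.9 
 shift [ 0.008  0.413 -0.165] turn [-0.012  0.002 -0.   ]
```

servo_tool --pt "0 0.042 -0.038 0 0 0 0" --pt "0 0.087 -0.071 0 0 0 0" --pt "0 0.136 -0.101 0 0 0 0" --pt "0 0.186 -0.125 0 0 0 0" --pt "0 0.24 -0.144 0 0 0 0" --pt "0 0.294 -0.158 0 0 0 0" --pt "0 0.35 -0.166 0 0 0 0" --pt "0 0.395 -0.168 0 0 0 0"

```text
t: 45.65
ee_pos: [0.6734, 0.0171, 0.268]
tool_rot: [0.712, 0.702, -0.0, 0.001]
contact_force: [-4.1, -1.5, 7.9]
opening: 0.098
grasp_force: 43.0
```

servo_tool --pt "0 0.005 0 0 0 0 0" --pt "0 0.01 0 0 0 0 0" --pt "0 0.014 0 0 0 0 0" --pt "0 0.018 0 0 0 0 0" --pt "0 0.02 0 0 0 0 0" --pt "0 0.02 0 0 0 0 0" --pt "0 0.02 0 0 0 0 0" --pt "0 0.02 0 0 0 0 0"

```text
t: 46.45
ee_pos: [0.6778, 0.0171, 0.2679]
tool_rot: [0.712, 0.702, -0.003, -0.001]
contact_force: [-15.4, -2.4, 19.8]
opening: 0.097
grasp_force: 43.8
```

```bash
python3 - <<'E'
from h import *
goto([.677,.021,.264],89.3)
E
```

```text
at [0.6778 0.0171 0.2679] psi 89.25 F [-15.4  -2.4  19.8] op 0.1 gf 43.8 t 46.5 
 shift [ 0.01  -0.002  0.01 ] turn [-0.008  0.006 -0.002]
```

servo_tool --pt "0 0 0 0 0 0 0.15" --pt "0 0 0 0 0 0 0.3" --pt "0 0 0 0 0 0 0.5" --pt "0 0 0 0 0 0 0.6" --pt "0 -0.005 -0.04 0 0 0 0.6" --pt "0 -0.005 -0.1 0 0 0 0.6" --pt "0 -0.005 -0.2 0 0 0 0.6" --pt "0 -0.005 -0.3 0 0 0 0.6"

```text
t: 47.25
ee_pos: [0.6784, 0.0184, 0.3879]
tool_rot: [0.711, 0.703, 0.0, -0.0]
contact_force: [0.9, -0.4, -0.3]
opening: 0.601
grasp_force: 0.0
```

servo_tool --pt "0 0 0 0 0 0 0.6" --pt "-0.05 0 -0.03 0 0 0 0.6" --pt "-0.1 0 -0.05 0 0 0 0.6" --pt "-0.15 0 -0.05 0 0 0 0.6" --pt "-0.2 0 -0.05 0 0 0 0.6" --pt "-0.22 0 -0.05 0 0 0 0.6" --pt "-0.22 0 -0.05 0 0 0 0.6" --pt "-0.22 0 -0.05 0 0 0 0.6"

```text
t: 48.05
ee_pos: [0.6776, -0.0686, 0.4061]
tool_rot: [0.711, 0.703, 0.0, -0.0]
contact_force: [-0.2, 0.2, -0.5]
opening: 0.599
grasp_force: 0.0
```

```bash
python3 - <<'E'
from h import *
goto([.677,.021,.264],89.3)
o=r.get_obs();p=r.read_camera("wrist");s=r.read_camera("scene")
for n,q,oo in(("w",p,o),("s",s,None)):
  print(n,np.round(proj([[.677,.078,.272],[.677,-.032,.272]],q,oo)))
  for d in r.masks_of(q,"door_handle")[:1]: print(d["position"],outline(d["pixels"],.272,q,oo))
cv2.imwrite("pics/z.png",np.hstack([p["color"][:,80:480],s["color"][:,130:460]])[:,:,::-1])
E
```

```text
at [ 0.6776 -0.0686  0.4061] psi 89.37 F [-0.2  0.2 -0.5] op 0.6 gf 0.0 t 48.0 
 shift [ 0.224 -0.004  0.355] turn [ 0.    -0.001  0.002]
w [[276.  12.]
 [278. 165.]]
[280.0, 121.2] [ 6.78100e-01 -1.90000e-02  2.09200e-01  1.15000e-02  8.90287e+01]
s [[235. 191.]
 [270. 179.]]
```

View pics/z.png

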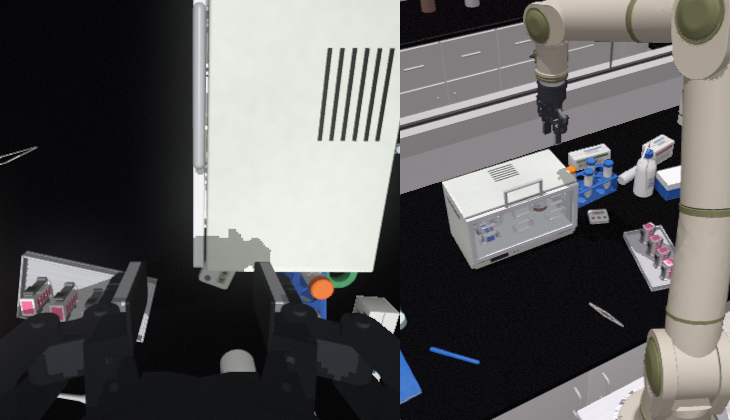

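The picture shows the door shut, with the handle bar at column 199 in line with the front. The blue cartridge is on the door, and four pink cartridges stand in the tray.

```bash
python3 -c "
from rig import r
print(r.close_job())"
```

```text
the job is handed in; nothing more can be done
None
```

The job is handed in, with no verdict shown: all four pink cartridges stand in the tray, the blue one is still clipped to the shut door, and the timer and marker were not touched.

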